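Find and mark the balance point of a vent brush

ROBOT

A 6-joint arm with a two-finger parallel gripper is mounted at the origin on the work surface. World frame = base frame: x ahead of the robot, y to its left, z up, the work surface at z = 0. Lengths are in m, angles in rad, forces in N, time in s.
With the tool pointing down it reaches from about 0.375 to 0.975 m from the base axis. Payload 3.8 kg.
Tool frame: the origin (TCP) lies midway between the tips of the shut fingers; the grasp point (between the pads) lies 19 mm behind it; z points along the fingers, y is the line along which they close (so a half turn about z gives the same grasp; the last joint's range is limited). The gripper opens to 85 mm and grips with 20 to 120 N. Pads are 22 mm wide; open, the fingers measure 114 mm over their backs; the gripper's body (76 mm by 85 mm) begins 54 mm behind the grasp point. The pads swing forward as they close: fully open they stand 13 mm farther back than shut.
Start: joints at [1.144, 0.264, 1.604, -0, 1.274, -0.037], TCP at [0.256, 0.624, 0.231] pointing down, gripper open.
Joint ranges: [-2.63, 2.63], [-0.94, 2.18], [0.31, 2.57], [-1.31, 4.45], [0, 2.66], [-2.55, 2.55]. Speed limits (rad/s): [2.57, 2.57, 3.14, 3.14, 3.14, 3.14].

INTERFACE

Orientations are given as a rotation vector (axis times angle).
In Python, from workcell import status, read_camera, workorder, masks_of gives the robot as it stands.
- The arm moves only by the tool drive_tool, never from a script. Its argument "rows" is a list of rows, each a list of 7 numbers: the turn, a rotation vector about the tool's x, y, z in degrees, then the shift along the tool's x, y, z in m, then the opening, from 0 (shut) to 1 (fully open). In form: [[ax, ay, az, tx, ty, tz, claw], ...]. A call has 1 to 8 rows; each row shifts and turns the commanded pose from where the row before left it, along the tool's axes as they then stand; what a row does not reach is not made up. A row lasts 1/12 s, in which the tool goes at most 41.7 mm and 7.16 degrees, less where a joint would pass 70% of its speed; a pose out of reach is approached as far as the arm can. A call is refused whole if a number of a shift passes 0.0417 or a number of a turn 7.16, either way. A call with a gripper value outside its range is refused whole. The fingers move at their own pace and stop on an object; "force" is the grip in N (left out, the last holds). Time passes only in rows, so rows that do not move let the fingers close. It gives the time, the measured TCP pose, the force, the opening and the grip force at its end, in the units of the state.
- status.read_state(): the state, without advancing time (a new reading comes with each control period).
- read_camera(name): name is "scene" or "side" or "wrist"; returns a dict with "color" (480x640x3 uint8, red, green, blue), "intrinsics" (3x3 intrinsics, pixels), "world_from_camera" (4x4, takes a point from camera to world coordinates); the wrist camera has in their place "mount" (4x4, takes a point from camera to tool coordinates, whose origin is the TCP and whose axes are the flange's). Camera axes: x right, y up, looking along -z (the intrinsics and any distortion apply to the point x, -y, -z); pixel columns grow to the right and rows downward; lengths in m; the calibration is good to about 2 mm. The wrist camera is an equidistant fisheye: a pixel r from the principal point sees the ray r / f radians off the axis. A picture is of the moment at which its call begins: read the wrist's pose just before it. There is no depth.
- workorder.finish_job(): hands the job in; it is judged then, once.
Trained networks look in a picture, given as the dict that the camera call returned (one of the last four; its "shot" number tells which), for a name from the list of things; names that differ only in an ending like _2 or _b are one class to them, and where a whole thing is asked for, a point or a joint stands for the part that bears it (a point fixed in the world has none). Each returns a list of dicts, best first, with "score" (0 to 1); they miss things now and then, are a little off and sometimes report something else, mostly with a low value. They report only what shows in the picture. A call takes as long as a camera call.
- masks_of(picture, name): "mask" (480x640 bool, what is visible of it) and "bbox" ([left, top, right, bottom] in pixels, round what is visible of it).
The state is a dict: "time": time; "q": joint angles; "joint_vel": joint speeds; "joint_torque": joint torques, N m; "tool_pos": TCP position; "tcp_rot": TCP orientation; "wrist_force": force on the tool from outside, world axes, zero at the start; "torque": the same for the moment, N m; "width": opening from 0.0 (shut) to 1.0 (fully open); "grip_force": force on a finger pad.
Only numpy, scipy, OpenCV 4.12 (cv2) and the standard library are available. Lean on these libraries where they do the work, as an engineer would, in place of code of your own. Each camera call takes 0.05 s, during which the arm holds its last target. There are 200 camera calls.

TASK

Slide the long steel vent brush, head first, off the edge of the narrow steel rack in small gentle pushes until it just tips by itself onto the stop bar below, and leave it there, pushed no farther than it takes to tip with your fingers off it. Then set the black marker clip astride the shaft right over the rack's edge, gently and seated down on the shaft, to mark the balance point, and let go. Leave everything else where it is.

Things in the scene. Friction and masses are not known exactly. Their poses are not given: they have to be found in the camera images.
- rack: Fixed granite upstand with a flat steel deck, 345 mm long, 66 mm wide, 90 mm high. Origin: on the counter under the middle of the fulcrum edge (the deck's end); x points level out over the edge, the way the brush is slid; z up. Two guide lips, 5 mm high, 6 mm thick, 17 mm apart, run along the deck from x = -340 to -50 mm and keep the brush straight.
- edge (a point): Middle of the fulcrum edge, on the deck's top (90 mm above the counter); axes as the rack's.
- stop: Fixed steel stop bar, 10 mm thick, across and below the brush beyond the edge: its centre lies 75 mm out from the edge, its top 15 mm below the deck. Origin at the edge, at deck height; axes as the rack's. The tipped brush rests on it at about 0.2 rad (11 degrees), its tail lifted some 35 to 50 mm.
- brush: Loose vent pipe brush lying on the deck between the lips: straight steel shaft 330 mm long, 12 wide, 16 high; round wire head 36 mm across from 332 to 398 mm; green plastic handle block at the tail, 90 mm long, 22 wide, 8 to 30 mm above the underside. Origin: centre of the underside at the tail end; x along the shaft to the head, z up. 0.28 to 0.45 kg, head mass unknown.
- tail (a point): Middle of the brush's flat tail end, 19 mm above its underside, to push against (1 to 5 N slide it). At the start the edge is 260 to 290 mm ahead of it; the unknown balance point lies 170 to 250 mm ahead. A pushing finger's friction can hold the brush level, or the push tip it early: take the finger off after each small push to see whether it truly tips.
- clip: Loose black plastic marker clip, an upside-down U standing on its two feet beside the rack: 26 mm long (x), 30 wide at the flared feet (y); slot along x 16 mm wide, about 20 at the feet, 11 deep. Origin: centre between the feet, at their underside; z up. 30 g. Seated (either way round), the slot's roof rests on the shaft's top, feet 5 mm above the shaft's underside; it settles to its slope.
- tab (a point): Middle of the clip's thumb tab, 42 mm above its feet. The tab is 20 mm (x) by 12 mm (y) and stands from 17 to 51 mm above the feet.
- spice_jar: Empty glass spice jar, 48 mm across, 85 mm high; origin under its middle. Bystander.
- screw_a: Green plastic handle screw standing on its head, 28 mm across, 50 mm high; origin under its middle. Bystander.
- screw_b: A second such screw. Bystander.
- gasket: Orange silicone gasket ring lying flat, 68 mm across, 6 mm high; origin under its middle. Bystander.
- mug: Blue mug, 80 mm across, 90 mm high; origin under its middle. Bystander.
- oil: Green glass bottle, 60 mm across, 200 mm high; origin under its middle. Bystander.
- bowl: White bowl, 120 mm across, 50 mm high; origin under its middle. Bystander.

How it is judged:
By the outcome, as a careful person would: the job done as asked, in the order asked, and still so for the second after the job is handed in, with the robot touching nothing.
It also fails if it takes over 72 s, if anything falls off the work surface, if the arm or the gripper's body presses on something with over 40 N, if the wrist force passes 120 N, or if a joint passes its speed limit or range.

## Working session

There is one attempt and no reset: what is moved stays moved. The work goes in short steps, Python scripts to look and compute and a tool call to move; the robot and the scene stay as the last step left them, time stands still between calls to the robot, and variables do not carry over. Pictures are saved under pics/ and viewed, at most 10 in all, crops included, and the job is handed in when it is done.

Besides the shell and the picture viewer there is one more tool, called after ">>>" as name(argument=value, ...), one argument or row to a line, values as JSON. drive_tool: Moves the arm, as the interface text tells. Its arguments: {"type":"object","properties":{"rows":{"type":"array"},"force":{"type":"number"}},"required":["rows"]}

```bash
mkdir -p pics; ls
cat > h.py <<'E'
import numpy as np, cv2, json
from workcell import status, read_camera, workorder, masks_of
from scipy.spatial.transform import Rotation as R
def ray(p,uv,T=None):
    K=np.array(p["intrinsics"]);W=np.array(p["world_from_camera"])
    uv=np.atleast_2d(uv).astype(float)
    d=np.c_[(uv[:,0]-K[0,2])/K[0,0],-(uv[:,1]-K[1,2])/K[1,1],-np.ones(len(uv))]
    return W[:3,3],d@W[:3,:3].T
def onz(p,uv,z):
    o,d=ray(p,uv); return o+d*((z-o[2])/d[:,2])[:,None]
def proj(p,X):
    K=np.array(p["intrinsics"]);W=np.linalg.inv(np.array(p["world_from_camera"]))
    c=np.atleast_2d(X)@W[:3,:3].T+W[:3,3]
    return np.c_[K[0,2]+K[0,0]*c[:,0]/-c[:,2],K[1,2]-K[1,1]*c[:,1]/-c[:,2]]
def tri(p1,u1,p2,u2):
    o1,d1=ray(p1,u1);o2,d2=ray(p2,u2);d1=d1[0];d2=d2[0]
    s=np.linalg.lstsq(np.c_[d1,-d2],o2-o1,rcond=None)[0]
    a=o1+s[0]*d1;b=o2+s[1]*d2
    return (a+b)/2,np.linalg.norm(a-b)
def save(p,n): cv2.imwrite("pics/"+n,cv2.cvtColor(p["color"],cv2.COLOR_RGB2BGR))
E
python3 - <<'E'
from h import *
np.set_printoptions(precision=4,suppress=True)
for c in ["scene","side","wrist"]:
    s=status.read_state();p=read_camera(c); save(p,c+"0.png")
    print(c,np.array(p["intrinsics"]).tolist(),[ (k,np.round(p[k],4).tolist()) for k in p if k in("world_from_camera","mount")])
    for n in ["rack","brush","clip","stop","tab","tail","spice_jar","screw_a","gasket","mug","oil","bowl"]:
        try: print(n,[(round(r["score"],2),np.round(r["bbox"]).tolist()) for r in masks_of(p,n)[:3]])
        except Exception as e: print(n,e)
print(s)
E
```

```text
pics
scene [[504.06473992710136, 0.0, 320.5685824592426], [0.0, 504.06473992710136, 238.40587792623242], [0.0, 0.0, 1.0]] [('world_from_camera', [[0.425, -0.5903, 0.6863, 1.3595], [0.905, 0.2919, -0.3093, -0.4171], [-0.0177, 0.7525, 0.6583, 0.9042], [0.0, 0.0, 0.0, 1.0]])]
rack [(0.6, [275.0, 205.0, 442.0, 262.0])]
brush [(0.64, [255.0, 205.0, 409.0, 239.0])]
clip [(0.59, [319.0, 279.0, 330.0, 298.0])]
stop [(0.67, [276.0, 234.0, 311.0, 252.0])]
tab [(0.78, [318.0, 276.0, 332.0, 302.0])]
tail [(0.79, [252.0, 204.0, 411.0, 244.0]), (0.16, [377.0, 248.0, 402.0, 284.0])]
spice_jar [(0.66, [379.0, 250.0, 400.0, 284.0])]
screw_a [(0.53, [259.0, 281.0, 271.0, 300.0]), (0.53, [242.0, 302.0, 253.0, 316.0]), (0.45, [155.0, 315.0, 214.0, 364.0])]
gasket [(0.2, [484.0, 192.0, 517.0, 258.0])]
mug [(0.94, [154.0, 313.0, 214.0, 368.0]), (0.57, [242.0, 302.0, 253.0, 317.0]), (0.56, [256.0, 202.0, 406.0, 242.0])]
oil [(0.56, [486.0, 195.0, 518.0, 262.0])]
bowl [(0.6, [143.0, 238.0, 185.0, 274.0]), (0.56, [260.0, 279.0, 271.0, 303.0])]
side [[570.7663720082014, 0.0, 317.24425553886556], [0.0, 570.766
[... 1158 characters left out ...]
[0.0, 436.0, 167.0, 480.0])]
brush []
clip []
stop [(0.45, [2.0, 441.0, 10.0, 456.0])]
tab []
tail []
spice_jar []
screw_a []
gasket [(0.68, [0.0, 379.0, 17.0, 408.0])]
mug [(0.28, [0.0, 442.0, 11.0, 459.0])]
oil []
bowl []
{'time': 1.3, 'q': array([ 1.1441,  0.2639,  1.604 ,  0.    ,  1.2737, -0.0369]), 'joint_vel': array([-0.0004, -0.0004, -0.001 , -0.0001,  0.0006,  0.0014]), 'joint_torque': array([  0.0002, -51.5064, -36.7719,  -0.0002,   0.0011,   0.    ]), 'tool_pos': array([0.2565, 0.6244, 0.2313]), 'tcp_rot': array([-0.6085, -3.0821,  0.    ]), 'wrist_force': array([0.3782, 0.4003, 0.2646]), 'torque': array([ 0.0152, -0.0149, -0.0202]), 'grip_force': 0.0, 'width': 0.9972721990201411}
```

Run:
```python
from h import *
a=cv2.imread("pics/scene0.png")[190:330,230:430];b=cv2.imread("pics/side0.png")[195:375,250:400]
cv2.imwrite("pics/a.png",cv2.resize(a,None,fx=4,fy=4,interpolation=cv2.INTER_CUBIC))
cv2.imwrite("pics/b.png",cv2.resize(b,None,fx=3.3,fy=3.3,interpolation=cv2.INTER_CUBIC))
```

```text
(no output)
```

View pics/a.png

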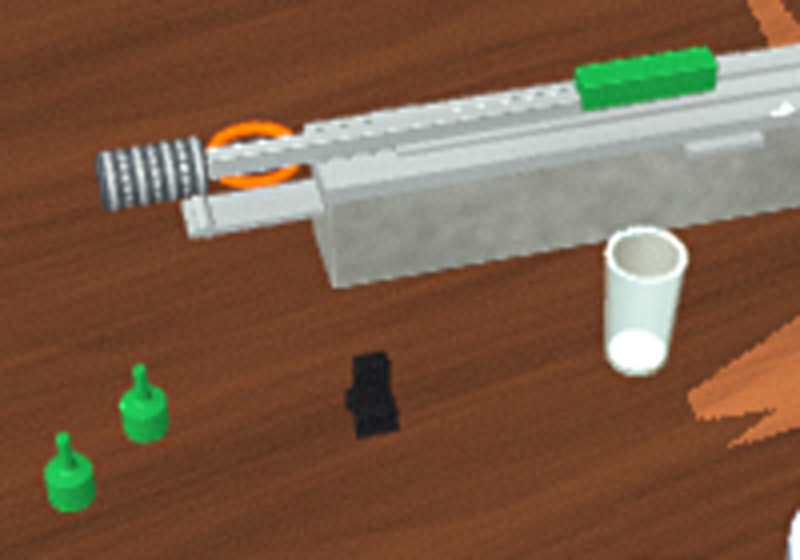

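View pics/b.png

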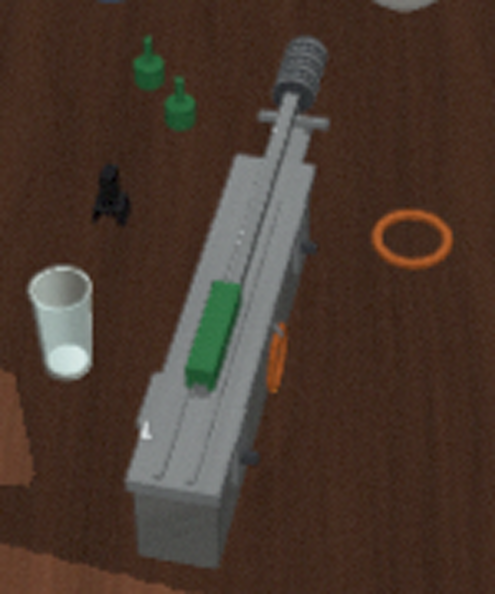

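Run:
```python
from h import *
np.set_printoptions(precision=4,suppress=True)
S=read_camera("scene");D=read_camera("side")
A=lambda x,y:[230+x/4-.4,190+y/4-.4]
B=lambda x,y:[250+x/3.3-.35,195+y/3.3-.35]
print("edge near/far", tri(S,[A(318,165)],D,[B(237,156)]),tri(S,[A(305,125)],D,[B(314,168)]))
print(onz(S,[A(318,165),A(305,125)],.09),onz(D,[B(237,156),B(314,168),B(130,488),B(222,490)],.09))
print("handle", tri(S,[A(713,50)],D,[B(186,380)]), "tail top corners side",onz(D,[B(186,380),B(211,388),B(214,282),B(240,290)],.12),"scene",onz(S,[A(713,50),A(717,60),A(576,67),A(582,86)],.12))
for n in ["clip","brush"]:
  ms=[masks_of(p,n)[0]["mask"] for p in(S,D)]
  cs=[np.array([[m.nonzero()[1].mean(),m.nonzero()[0].mean()]]) for m in ms]
  print(n,cs,tri(S,cs[0],D,cs[1]))
print("clip feet",onz(S,[A(358,437),A(397,430)],0),onz(D,[B(95,219),B(122,222)],0))
print("tabtop",tri(S,[A(373,354)],D,[B(110,168)]))
for nm,u,v in [("jar base",A(637,362),B(67,362)),("screw",A(145,430),B(180,120)),("screw2",A(70,500),B(148,80))]:
  print(nm,onz(S,[u],0.005),onz(D,[v],0.005),tri(S,[u],D,[v]))
print("stop",tri(S,[A(190,215)],D,[B(262,116)]),tri(S,[A(190,215)],D,[B(328,122)]))
```

```text
edge near/far (array([ 0.4905, -0.0495,  0.0976]), np.float64(0.015771649222107262)) (array([ 0.4322, -0.0383,  0.0883]), np.float64(0.002580977107681733))
[[ 0.4721 -0.0481  0.09  ]
 [ 0.4324 -0.0393  0.09  ]] [[ 0.496  -0.0496  0.09  ]
 [ 0.4331 -0.035   0.09  ]
 [ 0.5635  0.2924  0.09  ]
 [ 0.5004  0.2936  0.09  ]]
handle (array([0.5215, 0.2138, 0.1194]), np.float64(0.014754504685613644)) tail top corners side [[0.5269 0.2208 0.12  ]
 [0.5091 0.2281 0.12  ]
 [0.5097 0.1245 0.12  ]
 [0.4903 0.1326 0.12  ]] scene [[0.5134 0.2119 0.12  ]
 [0.5234 0.2085 0.12  ]
 [0.4898 0.1247 0.12  ]
 [0.5085 0.1184 0.12  ]]Traceback (most recent call last):
  File "<stdin>", line 10, in <module>
IndexError: list index out of range
```

```bash
cat >> h.py <<'E'
def axes():
    s=status.read_state(); return s,np.array(s["tool_pos"]),R.from_rotvec(s["tcp_rot"])
def plan(pos,xdir):
    """tool-frame shift (applied before turn) and turn about tool z to reach pos, tool x along xdir, pointing down"""
    s,p,r=axes(); x=np.r_[xdir,0]/np.linalg.norm(xdir); z=np.r_[0,0,-1.]
    T=R.from_matrix(np.c_[x,np.cross(z,x),z])
    print("t",round(s["time"],2),"pos",p.round(4),"turn deg (tool)",np.degrees((r.inv()*T).as_rotvec()).round(2),"shift now-axes",r.inv().apply(pos-p).round(4),"shift goal-axes",T.inv().apply(pos-p).round(4))
def wproj(p,pos,r,X):
    M=np.array(p["mount"]);K=np.array(p["intrinsics"])
    t=r.inv().apply(np.atleast_2d(X)-pos); c=(t-M[:3,3])@M[:3,:3]
    v=np.c_[c[:,0],-c[:,1],-c[:,2]]; q=np.hypot(v[:,0],v[:,1]); th=np.arctan2(q,v[:,2])
    return np.c_[K[0,2]+K[0,0]*th*v[:,0]/q,K[1,2]+K[1,1]*th*v[:,1]/q]
def wray(p,pos,r,uv):
    M=np.array(p["mount"]);K=np.array(p["intrinsics"]);uv=np.atleast_2d(uv).astype(float)
    a=np.c_[(uv[:,0]-K[0,2])/K[0,0],(uv[:,1]-K[1,2])/K[1,1]];th=np.linalg.norm(a,axis=1)
    v=np.c_[a/th[:,None]*np.sin(th)[:,None],np.cos(th)]
    c=np.c_[v[:,0],-v[:,1],-v[:,2]]
    return pos+r.apply(M[:3,3]),r.apply(c@M[:3,:3].T)
def wonz(p,pos,r,uv,z):
    o,d=wray(p,pos,r,uv); return o+d*((z-o[2])/d[:,2])[:,None]
E
python3 - <<'E'
from h import *
np.set_printoptions(precision=4,suppress=True)
import pickle
S=read_camera("scene");D=read_camera("side")
A=lambda x,y:[230+x/4-.4,190+y/4-.4]
B=lambda x,y:[250+x/3.3-.35,195+y/3.3-.35]
print("near corner",tri(S,[A(322,188)],D,[B(237,156)]))
print("clip feet",onz(S,[A(358,437),A(397,430)],0),onz(D,[B(95,219),B(122,222)],0))
print("tabtop",tri(S,[A(373,354)],D,[B(110,168)]))
for nm,u,v in [("jar base",A(637,362),B(67,362)),("screw",A(145,430),B(180,120)),("screw2",A(70,500),B(148,80))]:
  print(nm,onz(S,[u],0.005),onz(D,[v],0.005),tri(S,[u],D,[v]))
rx=np.array([-.198,-.980])
plan([.531,.28,.20],-rx)
E
```

```text
near corner (array([ 0.4945, -0.0536,  0.0886]), np.float64(0.004527724255530783))
clip feet [[ 0.6146 -0.0889  0.    ]
 [ 0.6198 -0.0655  0.    ]] [[ 0.6199 -0.0687  0.    ]
 [ 0.5964 -0.0651  0.    ]]
tabtop (array([ 0.6043, -0.0734,  0.0548]), np.float64(0.0004606345826297359))
jar base [[0.6383 0.09   0.005 ]] [[0.6293 0.1006 0.005 ]] (array([ 0.6311,  0.0942, -0.0029]), np.float64(0.0016962508484513388))
screw [[ 0.5575 -0.2031  0.005 ]] [[ 0.5515 -0.1941  0.005 ]] (array([ 0.5519, -0.2016, -0.0013]), np.float64(0.00015656540924716987))
screw2 [[ 0.5895 -0.2614  0.005 ]] [[ 0.5836 -0.2513  0.005 ]] (array([ 0.5841, -0.26  , -0.0018]), np.float64(0.000742848769866327))
t 2.25 pos [0.2565 0.6243 0.2313] turn deg (tool) [-0.    0.   79.09] shift now-axes [-0.3848 -0.2142  0.0313] shift goal-axes [-0.2832  0.3372  0.0313]
```

>>> drive_tool(
  rows=[
    [0, 0, 0, -0.032, -0.018, 0, 0],
    [0, 0, 0, -0.032, -0.018, 0, 0],
    [0, 0, 0, -0.032, -0.018, 0, 0],
    [0, 0, 0, -0.032, -0.018, 0, 0],
    [0, 0, 0, -0.032, -0.018, 0, 0],
    [0, 0, 0, -0.032, -0.018, 0, 0],
    [0, 0, 0, -0.032, -0.018, 0, 0],
    [0, 0, 0, -0.032, -0.018, 0, 0],
  ],
)

```text
time: 2.92
tool_pos: [0.4394, 0.3924, 0.2316]
tcp_rot: [0.608, 3.082, 0.001]
wrist_force: [0.7, 0.1, 0.3]
width: 0.004
grip_force: 0.0
```

>>> drive_tool(
  rows=[
    [0, 0, 0, -0.032, -0.018, 0, 0],
    [0, 0, 0, -0.032, -0.018, 0, 0],
    [0, 0, 0, -0.032, -0.018, 0, 0],
    [0, 0, 0, -0.032, -0.018, 0, 0],
    [0, 0, 7.1, 0, 0, 0.004, 0],
    [0, 0, 7.1, 0, 0, 0.004, 0],
    [0, 0, 7.1, 0, 0, 0.004, 0],
    [0, 0, 7.1, 0, 0, 0.004, 0],
  ],
)

```text
time: 3.58
tool_pos: [0.53, 0.2781, 0.2152]
tcp_rot: [1.356, 2.834, 0.0]
wrist_force: [0.4, 0.9, -0.0]
width: -0.007
grip_force: 0.0
```

>>> drive_tool(
  rows=[
    [0, 0, 7.1, 0, 0, 0.004, 0],
    [0, 0, 7.1, 0, 0, 0.004, 0],
    [0, 0, 7.1, 0, 0, 0.004, 0],
    [0, 0, 7.1, 0, 0, 0.003, 0],
    [0, 0, 7.1, 0, 0, 0, 0],
    [0, 0, 7.1, 0, 0, 0, 0],
    [0, 0, 7.1, 0, 0, 0, 0],
    [0, 0, 0, 0, 0, 0, 0],
  ],
)

```text
time: 4.25
tool_pos: [0.5296, 0.2787, 0.2003]
tcp_rot: [-2.417, -2.007, -0.0]
wrist_force: [1.0, -0.4, 0.1]
width: 0.003
grip_force: 0.0
```

Run:
```python
from h import *
np.set_printoptions(precision=4,suppress=True)
rx=np.array([-.199,-.980]);plan([.5296,.2787,.2],-rx)
s,p,r=axes();W=read_camera("wrist");save(W,"w1.png")
e=np.array([.4637,-.0445,.09]);rx3=np.r_[rx,0];ry=np.r_[.98,-.199,0]
print("tail top",wproj(W,p,r,[.517,.217,.12]),"edge corners",wproj(W,p,r,[e-.033*ry,e+.033*ry]))
```

```text
t 4.25 pos [0.5296 0.2787 0.2003] turn deg (tool) [ 0.   -0.    0.87] shift now-axes [ 0.     -0.      0.0003] shift goal-axes [ 0.     -0.      0.0003]
tail top [[318.6392 332.1432]] edge corners [[287.1155 503.7826]
 [343.4806 504.5585]]
```

View pics/w1.png

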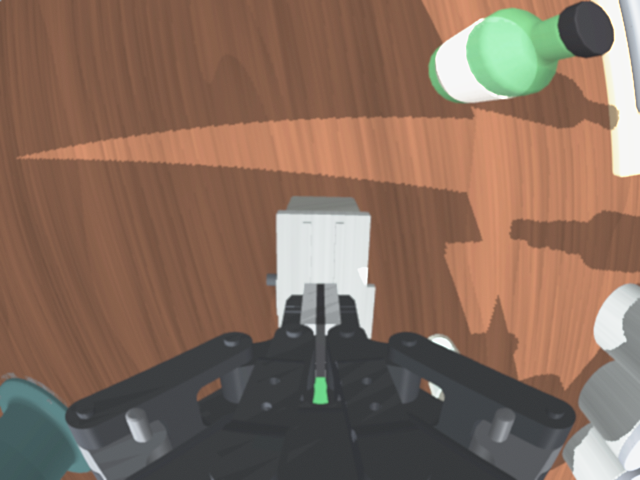

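Run:
```python
from h import *
np.set_printoptions(precision=4,suppress=True)
s,p,r=axes();W=read_camera("wrist")
print(wonz(W,p,r,[[277,212],[370,212],[276,290],[303,223],[343,223]],.09),wonz(W,p,r,[[320,378],[314,404],[327,404]],.115))
S=read_camera("scene")
g=cv2.cvtColor(S["color"],cv2.COLOR_RGB2HSV);m=cv2.inRange(g,(45,100,60),(75,255,255));m[260:]=0;m[:,:350]=0;m[:,425:]=0
ys,xs=m.nonzero();print(len(xs),xs.mean(),ys.mean(),xs.min(),xs.max(),ys.min(),ys.max())
```

```text
[[0.5026 0.299  0.09  ]
 [0.5667 0.2874 0.09  ]
 [0.4891 0.2407 0.09  ]
 [0.519  0.2879 0.09  ]
 [0.5467 0.2829 0.09  ]] [[0.5104 0.1726 0.115 ]
 [0.5008 0.1464 0.115 ]
 [0.511  0.1446 0.115 ]]
395 390.89113924050633 209.1240506329114 373 408 202 217
```

Run:
```python
from h import *
rx=np.array([-.205,-.979])
plan([.5242,.2443,.107],-rx)
```

```text
t 4.4 pos [0.5296 0.2786 0.2004] turn deg (tool) [ 0.   -0.    1.58] shift now-axes [-0.0348  0.0007  0.0934] shift goal-axes [-0.0347  0.0017  0.0934]
```

>>> drive_tool(
  rows=[
    [0, 0, 1.6, -0.0348, 0.0007, 0, 0],
    [0, 0, 0, 0, 0, 0.025, 0],
    [0, 0, 0, 0, 0, 0.025, 0],
    [0, 0, 0, 0, 0, 0.024, 0],
    [0, 0, 0, 0, 0, 0.0194, 0],
    [0, 0, 0, -0.006, 0, 0, 0],
    [0, 0, 0, -0.004, 0, 0, 0],
    [0, 0, 0, 0, 0, 0, 0],
  ],
)

```text
time: 5.07
tool_pos: [0.5224, 0.2339, 0.1079]
tcp_rot: [2.441, 1.977, 0.001]
wrist_force: [0.1, 0.7, 0.7]
width: 0.001
grip_force: 0.0
```

```bash
cat >> h.py <<'E'
def chk(name=None):
    s=status.read_state();S=read_camera("scene")
    g=cv2.cvtColor(S["color"],cv2.COLOR_RGB2HSV);m=cv2.inRange(g,(45,100,60),(75,255,255));m[255:]=0;m[:,300:350]*=1;m[:,:300]=0;m[:,425:]=0
    ys,xs=m.nonzero();p=s["tool_pos"];rx=np.array([-.205,-.979])
    print("t",round(s["time"],2),"green n,x,y",len(xs),xs.mean().round(2),ys.mean().round(2),xs.min(),xs.max(),ys.min(),ys.max(),"tcp behind edge",round(-(p[:2]-[.4637,-.0445])@rx,4))
    if name: save(S,name)
    return S
E
python3 - <<'E'
from h import *
S=chk("s1.png")
cv2.imwrite("pics/s1c.png",cv2.resize(cv2.imread("pics/s1.png")[150:290,240:440],None,fx=4,fy=4,interpolation=cv2.INTER_CUBIC))
E
```

```text
t 5.07 green n,x,y 395 390.89 209.12 373 408 202 217 tcp behind edge 0.2846
```

View pics/s1c.png

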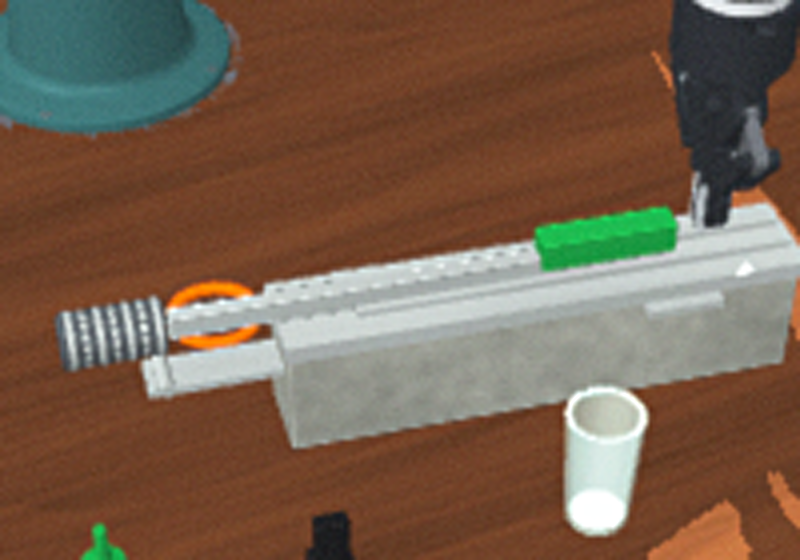

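>>> drive_tool(
  rows=[
    [0, 0, 0, -0.004, 0, 0, 0],
    [0, 0, 0, -0.004, 0, 0, 0],
    [0, 0, 0, -0.003, 0, 0, 0],
    [0, 0, 0, -0.002, 0, 0, 0],
    [0, 0, 0, 0, 0, 0, 0],
  ],
)

```text
time: 5.53
tool_pos: [0.5192, 0.2214, 0.1073]
tcp_rot: [2.442, 1.976, 0.001]
wrist_force: [-0.3, 0.7, -0.6]
width: -0.002
grip_force: 0.0
```

```bash
python3 -c "
from h import *
chk()"
```

```text
t 5.53 green n,x,y 397 390.98 209.1 373 409 202 217 tcp behind edge 0.2717
```

>>> drive_tool(
  rows=[
    [0, 0, 0, -0.003, 0, 0, 0],
    [0, 0, 0, -0.003, 0, 0, 0],
    [0, 0, 0, 0, 0, 0, 0],
  ],
)

```text
time: 5.83
tool_pos: [0.5181, 0.2158, 0.1071]
tcp_rot: [2.442, 1.976, 0.001]
wrist_force: [-0.1, 1.2, 0.5]
width: -0.002
grip_force: 0.5
```

```bash
python3 -c "
from h import *
chk()"
```

```text
t 5.83 green n,x,y 398 389.29 209.36 372 407 202 217 tcp behind edge 0.266
```

>>> drive_tool(
  rows=[
    [0, 0, 0, -0.002, 0, 0, 0],
    [0, 0, 0, -0.002, 0, 0, 0],
    [0, 0, 0, 0, 0, 0, 0],
    [0, 0, 0, 0.006, 0, 0, 0],
    [0, 0, 0, 0, 0, 0, 0],
    [0, 0, 0, 0, 0, 0, 0],
    [0, 0, 0, 0, 0, 0, 0],
  ],
)

```text
time: 6.47
tool_pos: [0.518, 0.2177, 0.1065]
tcp_rot: [2.442, 1.977, -0.002]
wrist_force: [-0.4, -0.3, -0.6]
width: 0.002
grip_force: 0.0
```

```bash
python3 -c "
from h import *
chk()"
```

```text
t 6.47 green n,x,y 399 387.76 209.58 370 405 202 217 tcp behind edge 0.2679
```

>>> drive_tool(
  rows=[
    [0, 0, 0, -0.006, 0, 0, 0],
    [0, 0, 0, -0.002, 0, 0, 0],
    [0, 0, 0, -0.002, 0, 0, 0],
    [0, 0, 0, 0.006, 0, 0, 0],
    [0, 0, 0, 0, 0, 0, 0],
    [0, 0, 0, 0, 0, 0, 0],
    [0, 0, 0, 0, 0, 0, 0],
    [0, 0, 0, 0, 0, 0, 0],
  ],
)

```text
time: 7.18
tool_pos: [0.5174, 0.2139, 0.1068]
tcp_rot: [2.442, 1.977, -0.001]
wrist_force: [0.3, -0.3, 0.3]
width: -0.004
grip_force: 0.0
```

```bash
python3 -c "
from h import *
chk()"
```

```text
t 7.18 green n,x,y 400 386.27 209.84 369 404 202 218 tcp behind edge 0.264
```

>>> drive_tool(
  rows=[
    [0, 0, 0, -0.006, 0, 0, 0],
    [0, 0, 0, -0.002, 0, 0, 0],
    [0, 0, 0, -0.002, 0, 0, 0],
    [0, 0, 0, 0.006, 0, 0, 0],
    [0, 0, 0, 0, 0, 0, 0],
    [0, 0, 0, 0, 0, 0, 0],
    [0, 0, 0, 0, 0, 0, 0],
    [0, 0, 0, 0, 0, 0, 0],
  ],
)

```text
time: 7.9
tool_pos: [0.5166, 0.21, 0.1067]
tcp_rot: [2.442, 1.977, -0.001]
wrist_force: [0.8, -0.1, -0.2]
width: -0.002
grip_force: 0.0
```

```bash
python3 -c "
from h import *
chk()"
```

```text
t 7.9 green n,x,y 400 384.66 210.0 367 402 202 218 tcp behind edge 0.26
```

>>> drive_tool(
  rows=[
    [0, 0, 0, -0.006, 0, 0, 0],
    [0, 0, 0, -0.002, 0, 0, 0],
    [0, 0, 0, -0.002, 0, 0, 0],
    [0, 0, 0, 0.006, 0, 0, 0],
    [0, 0, 0, 0, 0, 0, 0],
    [0, 0, 0, 0, 0, 0, 0],
    [0, 0, 0, 0, 0, 0, 0],
    [0, 0, 0, 0, 0, 0, 0],
  ],
)

```text
time: 8.62
tool_pos: [0.5157, 0.2061, 0.1068]
tcp_rot: [2.442, 1.977, -0.001]
wrist_force: [-0.2, -0.3, -0.9]
width: -0.001
grip_force: 0.0
```

```bash
python3 -c "
from h import *
chk()"
```

```text
t 8.62 green n,x,y 411 382.86 206.01 365 401 197 215 tcp behind edge 0.256
```

>>> drive_tool(
  rows=[
    [0, 0, 0, 0.015, 0, 0, 0],
    [0, 0, 0, 0.015, 0, 0, 0],
    [0, 0, 0, 0.01, 0, 0, 0],
    [0, 0, 0, 0, 0, -0.03, 0],
    [0, 0, 0, 0, 0, -0.04, 0],
    [0, 0, 0, 0, 0, -0.04, 0],
  ],
)

```text
time: 9.17
tool_pos: [0.5231, 0.2463, 0.2164]
tcp_rot: [-2.44, -1.977, 0.006]
wrist_force: [0.6, 1.0, 0.0]
width: 0.0
grip_force: 0.0
```

```bash
python3 -c "
from h import *
S=chk('s2.png');D=read_camera('side');save(D,'d2.png')
import cv2
a=cv2.resize(cv2.imread('pics/s2.png')[180:320,240:440],None,fx=4,fy=4,interpolation=cv2.INTER_CUBIC)
cv2.imwrite('pics/s2c.png',a)
"
```

```text
t 9.17 green n,x,y 403 381.14 200.22 363 400 190 210 tcp behind edge 0.2968
```

View pics/s2c.png

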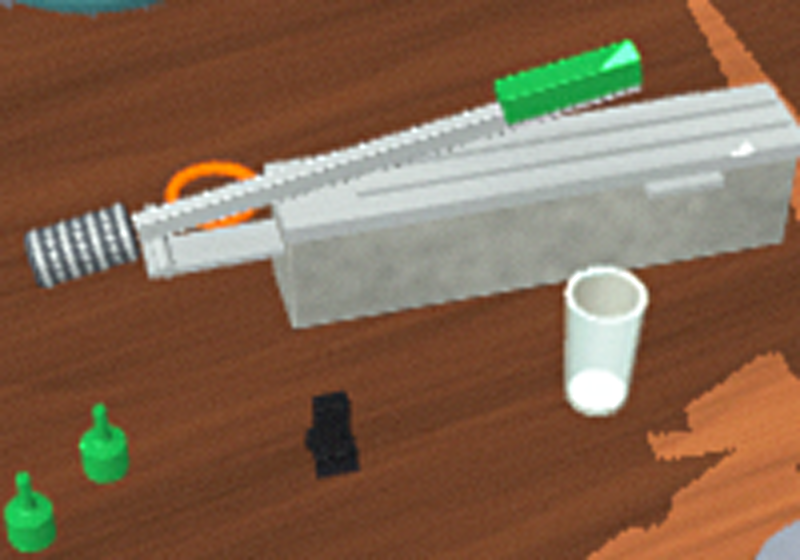

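>>> drive_tool(
  rows=[
    [0, 0, 0, -0.034, 0.013, -0.01, 0],
    [0, 0, 0, -0.034, 0.013, -0.01, 0],
    [0, 0, 0, -0.034, 0.013, -0.01, 0],
    [0, 0, 0, -0.034, 0.013, -0.004, 0],
    [0, 0, 0, -0.034, 0.013, 0, 0.3],
    [0, 0, 0, -0.034, 0.013, 0, 0.5],
    [0, 0, 0, -0.034, 0.013, 0, 0.5],
    [0, 0, 0, -0.034, 0.013, 0, 0.5],
  ],
)

```text
time: 9.93
tool_pos: [0.5699, -0.0433, 0.2508]
tcp_rot: [2.441, 1.977, 0.001]
wrist_force: [0.7, -0.0, -0.3]
width: 0.498
grip_force: 0.0
```

>>> drive_tool(
  rows=[
    [0, 0, 0, -0.034, 0.013, 0, 0.5],
    [0, 0, 0, -0.034, 0.013, 0, 0.5],
    [0, 0, 0, -0.034, 0.013, 0, 0.5],
    [0, 0, 0, 0, 0, 0, 0.5],
    [0, 0, 0, 0, 0, 0, 0.5],
  ],
)

```text
time: 10.35
tool_pos: [0.5867, -0.1515, 0.2502]
tcp_rot: [-2.444, -1.973, 0.0]
wrist_force: [0.5, -0.2, -0.7]
width: 0.505
grip_force: 0.0
```

Run:
```python
from h import *
import pickle
s,p,r=axes();W=read_camera("wrist");save(W,"w2.png");pickle.dump((W,p,r.as_rotvec()),open("w2.pkl","wb"))
print(s["time"],p,s["tcp_rot"]);
for n in("clip","stop"): print(n,[(round(m["score"],2),m["bbox"]) for m in masks_of(W,n)])
print(wproj(W,p,r,[[.604,-.073,.05],[.4637,-.0445,.09]]))
```

```text
10.35 [ 0.5866625  -0.15154267  0.25023955] [-2.44428163e+00 -1.97252194e+00  2.97685319e-04]
clip [(0.83, [307.2, 109.6, 336.6, 136.8])]
stop [(0.8, [138.7, 127.3, 199.0, 219.6]), (0.22, [121.5, 0.0, 213.3, 215.2])]
[[320.91259656 120.53546707]
 [154.22410238 128.85206935]]
```

View pics/w2.png

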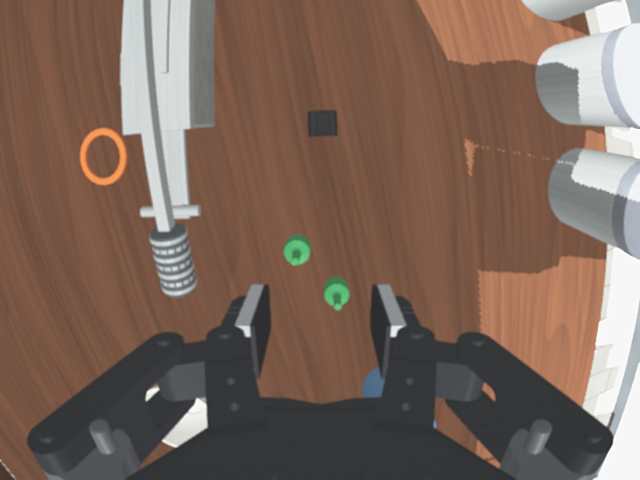

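Run:
```python
import cv2,numpy as np
w=cv2.imread("pics/w2.png")
a=cv2.resize(w[90:165,110:220],None,fx=4.8,fy=4.8,interpolation=cv2.INTER_CUBIC)
b=cv2.resize(w[95:150,300:345],None,fx=6,fy=6,interpolation=cv2.INTER_CUBIC);b=cv2.convertScaleAbs(b,alpha=2.5)
c=np.zeros((360,800,3),np.uint8);c[:,:528]=a;c[:330,528:798]=b
cv2.imwrite("pics/w2c.png",c)
```

```text
(no output)
```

View pics/w2c.png

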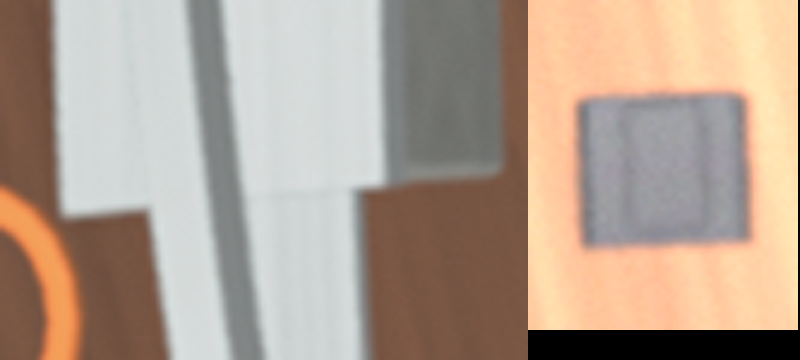

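Run:
```python
from h import *
import pickle
np.set_printoptions(precision=4,suppress=True)
W,p,rv=pickle.load(open("w2.pkl","rb"));r=R.from_rotvec(rv)
A=lambda x,y:[110+x/4.8-.4,90+y/4.8-.4]
B=lambda x,y:[300+(x-528)/6-.4,95+y/6-.4]
c=wonz(W,p,r,[A(62,216),A(387,187),A(52,0),A(386,0)],.09);print("corners",c,"mid",c[:2].mean(0),"width",np.linalg.norm(c[1]-c[0]),"rx from sides",[(c[i]-c[i+2])/np.linalg.norm(c[i]-c[i+2]) for i in(0,1)])
t=wonz(W,p,r,[B(624,100),B(705,100),B(628,232),B(705,232)],.051);print("tab top",t,t.mean(0),np.linalg.norm(t[1]-t[0]),np.linalg.norm(t[2]-t[0]))
f=wonz(W,p,r,[B(578,98),B(745,93),B(583,246),B(748,242)],.014);print("body",f,f.mean(0),np.linalg.norm(f[1]-f[0]),np.linalg.norm(f[2]-f[0]))
print("xdir",r.as_matrix()[:,0],"clip xdirs",(t[0]-t[2])/np.linalg.norm(t[0]-t[2]),(f[0]-f[2])/np.linalg.norm(f[0]-f[2]),(f[1]-f[3])/np.linalg.norm(f[1]-f[3]))
# compare with side cam: edges and shaft
S=cv2.imread("pics/s2.png");
```

```text
corners [[ 0.4313 -0.0399  0.09  ]
 [ 0.4963 -0.0538  0.09  ]
 [ 0.439   0.0003  0.09  ]
 [ 0.5038 -0.0214  0.09  ]] mid [ 0.4638 -0.0468  0.09  ] width 0.0665146926366719 rx from sides [array([-0.188 , -0.9822,  0.    ]), array([-0.2238, -0.9746,  0.    ])]
tab top [[ 0.6011 -0.0637  0.051 ]
 [ 0.613  -0.0662  0.051 ]
 [ 0.5974 -0.0836  0.051 ]
 [ 0.6088 -0.086   0.051 ]] [ 0.6051 -0.0749  0.051 ] 0.01219597652277285 0.020247255153282805
body [[ 0.5936 -0.0598  0.014 ]
 [ 0.621  -0.0648  0.014 ]
 [ 0.5891 -0.0846  0.014 ]
 [ 0.6163 -0.0897  0.014 ]] [ 0.605  -0.0747  0.014 ] 0.02788744538995858 0.02517194629983375
xdir [0.2112 0.9774 0.0003] clip xdirs [0.1816 0.9834 0.    ] [0.1799 0.9837 0.    ] [0.1871 0.9823 0.    ]
```

>>> drive_tool(
  rows=[
    [0, 0, 0, 0.0393, 0.0009, 0.01, 0.5],
    [0, 0, 0, 0.0393, 0.0009, 0.03, 0.5],
    [0, 0, -1.7, 0, 0, 0.04, 0.5],
    [0, 0, 0, 0, 0, 0.04, 0.5],
    [0, 0, 0, 0, 0, 0.04, 0.5],
    [0, 0, 0, 0, 0, 0.035, 0.5],
    [0, 0, 0, 0, 0, 0.02, 0.5],
    [0, 0, 0, 0, 0, 0, 0.5],
  ],
)

```text
time: 11.17
tool_pos: [0.5975, -0.0769, 0.0345]
tcp_rot: [-2.403, -2.01, 0.011]
wrist_force: [-0.8, -0.3, -0.8]
width: 0.501
grip_force: 0.0
```

Run:
```python
from h import *
import pickle
np.set_printoptions(precision=4,suppress=True)
plan([.605,-.075,.024],np.array([.182,.983]))
W,p,rv=pickle.load(open("w2.pkl","rb"));r=R.from_rotvec(rv)
A=lambda x,y:[110+x/4.8-.4,90+y/4.8-.4]
e=np.array([.4638,-.0468]);rx=np.array([-.209,-.978]);ry=np.array([.978,-.209])
for q,z in [(A(150,207),.106),(A(212,207),.106),(A(172,355),.098),(A(232,355),.098)]:
    X=wonz(W,p,r,[q],z)[0]; print(X,"rack x,y",(X[:2]-e)@rx,(X[:2]-e)@ry)
```

```text
t 11.17 pos [ 0.5975 -0.0769  0.0345] turn deg (tool) [-0.65 -0.01  0.3 ] shift now-axes [0.0032 0.0071 0.0105] shift goal-axes [0.0033 0.007  0.0105]
[ 0.4581 -0.0459  0.106 ] rack x,y 0.000276097786160187 -0.005805337057452302
[ 0.4698 -0.0494  0.106 ] rack x,y 0.0012905080660808206 0.006398244379532737
[ 0.4512 -0.0716  0.098 ] rack x,y 0.02693180823829333 -0.007106867414569771
[ 0.463  -0.0749  0.098 ] rack x,y 0.02762835010230362 0.005040677745355702
```

>>> drive_tool(
  rows=[
    [-0.65, 0, 0.3, 0.003, 0.007, 0, 0.5],
    [0, 0, 0, 0, 0, 0.0103, 0.5],
    [0, 0, 0, 0, 0, 0, 0.5],
  ],
)

```text
time: 11.42
tool_pos: [0.6121, -0.0776, 0.0316]
tcp_rot: [2.408, 2.0, 0.015]
wrist_force: [-0.4, -0.7, 0.2]
width: 0.498
grip_force: 0.0
```

Run:
```python
from h import *
plan([.605,-.075,.024],np.array([.182,.983]))
s,p,r=axes();W=read_camera("wrist");cv2.imwrite("pics/w3.png",cv2.resize(cv2.cvtColor(W["color"],cv2.COLOR_RGB2BGR)[200:440,180:460],None,fx=2,fy=2))
```

```text
t 11.42 pos [ 0.6121 -0.0776  0.0316] turn deg (tool) [ 0.84 -0.01 -0.08] shift now-axes [ 0.0013 -0.0076  0.0074] shift goal-axes [ 0.0013 -0.0075  0.0076]
```

View pics/w3.png

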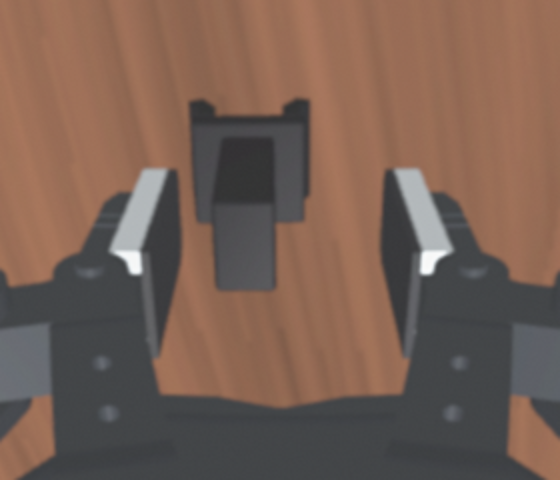

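>>> drive_tool(
  rows=[
    [0, 0, 0, 0, 0, 0, 0.5],
    [0, 0, 0, 0, 0, 0, 0.5],
    [0, 0, 0, 0, 0, 0, 0.5],
  ],
)

```text
time: 11.72
tool_pos: [0.611, -0.0784, 0.0314]
tcp_rot: [2.41, 1.999, 0.013]
wrist_force: [-0.4, 0.9, 0.4]
width: 0.497
grip_force: 0.0
```

Run:
```python
from h import *
plan([.605,-.075,.024],np.array([.182,.983]));print(status.read_state()["joint_vel"].round(3))
```

```text
t 11.72 pos [ 0.611  -0.0784  0.0314] turn deg (tool) [ 0.75 -0.   -0.16] shift now-axes [ 0.0022 -0.0067  0.0073] shift goal-axes [ 0.0023 -0.0066  0.0074]
[-0.     0.005  0.006  0.     0.     0.   ]
```

>>> drive_tool(
  rows=[
    [0.75, 0, -0.16, 0.0023, -0.0067, 0, 0.5],
    [0, 0, 0, 0, 0, 0.004, 0.5],
    [0, 0, 0, 0, 0, 0.0033, 0.5],
    [0, 0, 0, 0, 0, 0, 0.5],
    [0, 0, 0, 0, 0, 0, 0.5],
  ],
)

```text
time: 12.13
tool_pos: [0.6036, -0.0746, 0.0223]
tcp_rot: [-2.413, -2.008, 0.003]
wrist_force: [1.0, -0.3, 0.7]
width: 0.499
grip_force: 0.0
```

Run:
```python
from h import *
plan([.605,-.075,.024],np.array([.182,.983]));print(status.read_state()["joint_vel"].round(3))
```

```text
t 12.13 pos [ 0.6036 -0.0746  0.0223] turn deg (tool) [-0.16  0.    0.02] shift now-axes [-0.0001  0.0014 -0.0017] shift goal-axes [-0.0001  0.0014 -0.0017]
[-0.002 -0.003 -0.007  0.002 -0.     0.002]
```

>>> drive_tool(
  rows=[
    [0, 0, 0, 0, 0.0014, -0.0015, 0.5],
    [0, 0, 0, 0, 0, 0, 0.3],
    [0, 0, 0, 0, 0, 0, 0.1],
    [0, 0, 0, 0, 0, 0, 0],
    [0, 0, 0, 0, 0, 0, 0],
    [0, 0, 0, 0, 0, 0, 0],
    [0, 0, 0, 0, 0, 0, 0],
    [0, 0, 0, 0, 0, 0, 0],
  ],
  force=25,
)

```text
time: 12.8
tool_pos: [0.6058, -0.075, 0.0247]
tcp_rot: [-2.414, -2.009, 0.001]
wrist_force: [0.1, -0.6, 0.8]
width: 0.133
grip_force: 31.3
```

>>> drive_tool(
  rows=[
    [0, 0, 0, 0, 0, -0.005, 0],
    [0, 0, 0, 0, 0, -0.015, 0],
    [0, 0, 0, 0, 0, -0.03, 0],
    [0, 0, 0, 0, 0, -0.03, 0],
    [0, 0, 0, 0, 0, -0.03, 0],
    [0, 0, 0, 0, 0, -0.03, 0],
    [0, 0, 0, 0, 0, -0.03, 0],
    [0, 0, 0, 0, 0, 0, 0],
  ],
)

```text
time: 13.47
tool_pos: [0.61, -0.0756, 0.2027]
tcp_rot: [2.409, 2.004, 0.011]
wrist_force: [2.1, -1.0, 1.6]
width: 0.134
grip_force: 31.2
```

```bash
cat >> h.py <<'E'
def goal(up,th=.197,s=-.0015,h=.0247,lat=0):
    E=np.array([.4638,-.0468,.09]);rx=np.array([-.209,-.978,0]);ry=np.array([.978,-.209,0]);z=np.r_[0,0,1.]
    u=rx*np.cos(th)-z*np.sin(th);n=rx*np.sin(th)+z*np.cos(th)
    pos=E+s*u+(.005+h+up)*n+lat*ry
    T=R.from_matrix(np.c_[-u,np.cross(n,u),-n])
    st,p,r=axes()
    print("t",round(st["time"],2),"pos",p.round(4),"goal",pos.round(4),"turn",np.degrees((r.inv()*T).as_rotvec()).round(2),"shift now",r.inv().apply(pos-p).round(4),"shift goal-axes",T.inv().apply(pos-p).round(4),"F",st["wrist_force"].round(2),"w",round(st["width"],3),"gf",round(float(st["grip_force"]),1))
E
python3 -c "
from h import *
goal(.06)"
```

```text
t 13.47 pos [ 0.61   -0.0756  0.2027] goal [ 0.4604 -0.0625  0.1783] turn [ 0.45 11.26  1.65] shift now [-0.0143 -0.1497  0.0229] shift goal-axes [-0.0229 -0.149   0.0204] F [ 2.06 -1.05  1.63] w 0.134 gf 31.2
```

Move over, gently, keeping a bit high, and tilt.

>>> drive_tool(
  rows=[
    [0, 0, 0, -0.002, -0.025, 0, 0],
    [0, 0, 0, -0.002, -0.025, 0, 0],
    [0, 0, 0, -0.002, -0.025, 0, 0],
    [0, 2.8, 0.4, -0.002, -0.025, 0, 0],
    [0, 2.8, 0.4, -0.002, -0.025, 0, 0],
    [0, 2.8, 0.4, -0.002, -0.025, 0, 0],
    [0, 2.8, 0.4, 0, 0, 0, 0],
    [0, 0, 0, 0, 0, 0, 0],
  ],
)

```text
time: 14.13
tool_pos: [0.4543, -0.0596, 0.1937]
tcp_rot: [-2.34, -1.887, -0.225]
wrist_force: [1.0, -0.6, -0.3]
width: 0.132
grip_force: 31.2
```

>>> drive_tool(
  rows=[
    [0, 0, 0, 0, 0, 0, 0],
    [0, 0, 0, 0, 0, 0, 0],
    [0, 0, 0, 0, 0, 0, 0],
  ],
)

```text
time: 14.38
tool_pos: [0.4569, -0.0589, 0.1946]
tcp_rot: [-2.338, -1.892, -0.224]
wrist_force: [-0.3, -0.0, -0.7]
width: 0.134
grip_force: 31.2
```

```bash
python3 -c "
from h import *
goal(.045)"
```

```text
t 14.38 pos [ 0.4569 -0.0589  0.1946] goal [ 0.4611 -0.0597  0.1635] turn [-0.24  0.14 -0.  ] shift now [-0.0059  0.0043  0.0305] shift goal-axes [-0.006   0.0042  0.0305] F [-0.29 -0.02 -0.74] w 0.134 gf 31.2
```

>>> drive_tool(
  rows=[
    [-0.24, 0.14, 0, -0.003, 0.002, 0.01, 0],
    [0, 0, 0, -0.003, 0.0023, 0.01, 0],
    [0, 0, 0, 0, 0, 0.0105, 0],
    [0, 0, 0, 0, 0, 0, 0],
    [0, 0, 0, 0, 0, 0, 0],
    [0, 0, 0, 0, 0, 0, 0],
  ],
)

```text
time: 14.88
tool_pos: [0.4602, -0.0596, 0.1629]
tcp_rot: [-2.339, -1.89, -0.231]
wrist_force: [1.0, 0.2, 0.5]
width: 0.132
grip_force: 31.2
```

```bash
python3 -c "
from h import *
goal(.03)
s,p,r=axes();W=read_camera('wrist');a=cv2.cvtColor(W['color'],cv2.COLOR_RGB2BGR)[170:420,240:400]
S=read_camera('scene');save(S,'s3.png');b=cv2.imread('pics/s3.png')[185:260,235:355]
c=np.zeros((500,800,3),np.uint8);c[:,:320]=cv2.resize(a,None,fx=2,fy=2,interpolation=cv2.INTER_CUBIC);c[:300,320:800]=cv2.resize(b,None,fx=4,fy=4,interpolation=cv2.INTER_CUBIC)
cv2.imwrite('pics/c3.png',c)"
```

```text
t 14.88 pos [ 0.4602 -0.0596  0.1629] goal [ 0.4617 -0.0568  0.1488] turn [-0.07 -0.06 -0.05] shift now [0.0002 0.0008 0.0143] shift goal-axes [0.0002 0.0008 0.0143] F [0.99 0.21 0.55] w 0.132 gf 31.2
```

View pics/c3.png

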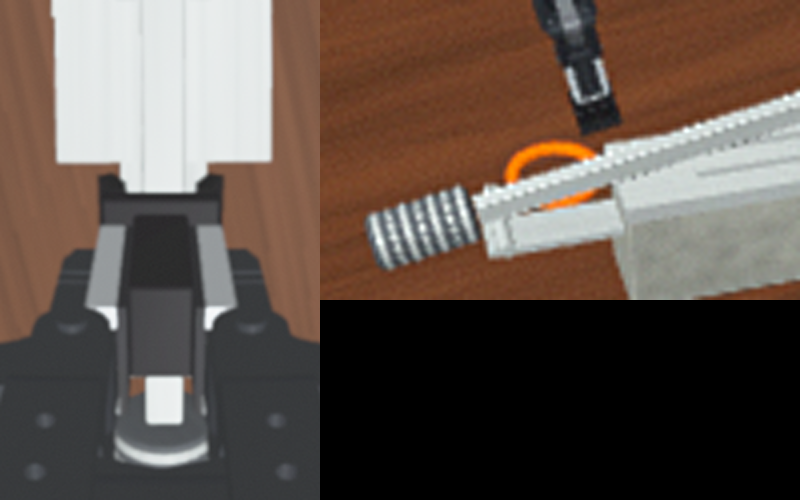

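```bash
python3 -c "
from h import *
s,p,r=axes();W=read_camera('wrist')
c=wonz(W,p,r,[[240+57/2-.2,170+162/2-.2],[240+271/2-.2,170+161/2-.2]],.09);print(c,c.mean(0),np.linalg.norm(c[1]-c[0]))
q=wonz(W,p,r,[[240+140/2-.2,170+168/2-.2],[240+187/2-.2,170+168/2-.2]],.106);print(q,q.mean(0),np.linalg.norm(q[1]-q[0]))
e=np.array([.4638,-.0468])
for X in (c.mean(0),q.mean(0)): print((X[:2]-e)@[-.209,-.978],(X[:2]-e)@[.978,-.209])
"
```

```text
[[ 0.43189322 -0.04014506  0.09      ]
 [ 0.49692733 -0.05369547  0.09      ]] [ 0.46441028 -0.04692027  0.09      ] 0.06643078401633463
[[ 0.45763525 -0.0452262   0.106     ]
 [ 0.47082559 -0.0480395   0.106     ]] [ 0.46423042 -0.04663285  0.106     ] 0.013487025307192905
-9.9249965090327e-06 0.0006219878149580074
-0.00025342934958175336 0.0003860144857896695
```

>>> drive_tool(
  rows=[
    [0, 0, 0, 0, 0.0012, 0.01, 0],
    [0, 0, 0, 0, 0, 0.01, 0],
    [0, 0, 0, 0, 0, 0.007, 0],
    [0, 0, 0, 0, 0, 0.004, 0],
    [0, 0, 0, 0, 0, 0, 0],
    [0, 0, 0, 0, 0, 0, 0],
    [0, 0, 0, 0, 0, 0, 0],
  ],
)

```text
time: 15.62
tool_pos: [0.463, -0.0541, 0.133]
tcp_rot: [-2.34, -1.891, -0.232]
wrist_force: [-0.2, -0.5, -0.3]
width: 0.138
grip_force: 31.2
```

```bash
python3 -c "
from h import *
goal(0,lat=.0004)"
```

```text
t 15.62 pos [ 0.463  -0.0541  0.133 ] goal [ 0.4633 -0.0511  0.1194] turn [-0.   -0.05 -0.04] shift now [ 0.0002 -0.0003  0.0139] shift goal-axes [ 0.0002 -0.0003  0.0139] F [-0.17 -0.54 -0.32] w 0.138 gf 31.2
```

>>> drive_tool(
  rows=[
    [0, 0, 0, 0, 0, 0.003, 0],
    [0, 0, 0, 0, 0, 0.003, 0],
    [0, 0, 0, 0, 0, 0.002, 0],
    [0, 0, 0, 0, 0, 0.002, 0],
    [0, 0, 0, 0, 0, 0.001, 0],
    [0, 0, 0, 0, 0, 0, 0],
    [0, 0, 0, 0, 0, 0, 0],
  ],
)

```text
time: 16.2
tool_pos: [0.4633, -0.052, 0.1221]
tcp_rot: [-2.34, -1.891, -0.232]
wrist_force: [1.7, 1.0, -0.0]
width: 0.136
grip_force: 31.2
```

>>> drive_tool(
  rows=[
    [0, 0, 0, 0, 0, 0.001, 0],
    [0, 0, 0, 0, 0, 0, 0],
  ],
)

```text
time: 16.37
tool_pos: [0.4634, -0.0518, 0.1211]
tcp_rot: [-2.34, -1.891, -0.232]
wrist_force: [-0.7, -0.7, -1.2]
width: 0.135
grip_force: 31.2
```

```bash
python3 -c "
from h import *
goal(0,lat=.0004)"
```

```text
t 16.37 pos [ 0.4634 -0.0518  0.1211] goal [ 0.4633 -0.0511  0.1194] turn [-0.01 -0.05 -0.05] shift now [ 0.0003 -0.0002  0.0018] shift goal-axes [ 0.0003 -0.0002  0.0018] F [-0.72 -0.73 -1.22] w 0.135 gf 31.2
```

>>> drive_tool(
  rows=[
    [0, 0, 0, 0, 0, 0.0008, 0],
    [0, 0, 0, 0, 0, 0, 0],
    [0, 0, 0, 0, 0, 0, 0],
  ],
)

```text
time: 16.62
tool_pos: [0.4633, -0.0516, 0.1204]
tcp_rot: [-2.34, -1.891, -0.232]
wrist_force: [-0.3, -0.9, 0.1]
width: 0.133
grip_force: 31.2
```

>>> drive_tool(
  rows=[
    [0, 0, 0, 0, 0, 0.0006, 0],
    [0, 0, 0, 0, 0, 0, 0],
    [0, 0, 0, 0, 0, 0, 0],
  ],
)

```text
time: 16.87
tool_pos: [0.4634, -0.0515, 0.1198]
tcp_rot: [-2.34, -1.891, -0.232]
wrist_force: [-0.3, 0.3, -0.6]
width: 0.136
grip_force: 31.2
```

>>> drive_tool(
  rows=[
    [0, 0, 0, 0, 0, 0.0005, 0],
    [0, 0, 0, 0, 0, 0, 0],
    [0, 0, 0, 0, 0, 0, 0],
  ],
)

```text
time: 17.12
tool_pos: [0.4634, -0.0514, 0.1193]
tcp_rot: [-2.34, -1.891, -0.232]
wrist_force: [0.0, 0.6, -0.3]
width: 0.13
grip_force: 31.2
```

>>> drive_tool(
  rows=[
    [0, 0, 0, 0, 0, 0, 0.15],
    [0, 0, 0, 0, 0, 0, 0.18],
    [0, 0, 0, 0, 0, 0, 0.22],
    [0, 0, 0, 0, 0, 0, 0.27],
    [0, 0, 0, 0, 0, 0, 0.32],
    [0, 0, 0, 0, 0, 0, 0.35],
    [0, 0, 0, 0, 0, 0, 0.35],
  ],
)

```text
time: 17.7
tool_pos: [0.4634, -0.0514, 0.1193]
tcp_rot: [-2.34, -1.891, -0.232]
wrist_force: [-1.1, 0.1, -0.1]
width: 0.35
grip_force: 0.0
```

```bash
python3 -c "
from h import *
goal(0,lat=.0004)
s,p,r=axes();W=read_camera('wrist');a=cv2.cvtColor(W['color'],cv2.COLOR_RGB2BGR)[170:420,240:400]
S=chk('s4.png');b=cv2.imread('pics/s4.png')[175:260,235:355]
c=np.zeros((500,800,3),np.uint8);c[:,:320]=cv2.resize(a,None,fx=2,fy=2,interpolation=cv2.INTER_CUBIC);c[:340,320:800]=cv2.resize(b,None,fx=4,fy=4,interpolation=cv2.INTER_CUBIC)
cv2.imwrite('pics/c4.png',c)"
```

```text
t 17.7 pos [ 0.4634 -0.0514  0.1193] goal [ 0.4633 -0.0511  0.1194] turn [-0.01 -0.05 -0.05] shift now [ 0.0003 -0.0002 -0.0001] shift goal-axes [ 0.0003 -0.0002 -0.0001] F [-1.12  0.1  -0.07] w 0.35 gf 0.0
t 17.75 green n,x,y 400 380.56 199.47 363 399 189 209 tcp behind edge -0.0068
```

>>> drive_tool(
  rows=[
    [0, 0, 0, 0, 0, -0.005, 0.35],
    [0, 0, 0, 0, 0, -0.015, 0.35],
    [0, 0, 0, 0, 0, -0.03, 0.35],
    [0, 0, 0, 0, 0, -0.03, 0.35],
    [0, 0, 0, 0, 0, -0.03, 0.35],
    [0, 0, 0, 0, 0, -0.03, 0.35],
    [0, 0, 0, -0.02, 0, -0.02, 0.35],
    [0, 0, 0, -0.03, 0, 0, 0.35],
  ],
)

```text
time: 18.47
tool_pos: [0.4498, -0.1312, 0.2733]
tcp_rot: [-2.343, -1.901, -0.241]
wrist_force: [0.8, -1.5, 0.1]
width: 0.349
grip_force: 0.0
```

>>> drive_tool(
  rows=[
    [0, 0, 0, -0.03, 0, 0, 0.35],
    [0, 0, 0, 0, 0, 0, 0.35],
    [0, 0, 0, 0, 0, 0, 0.35],
    [0, 0, 0, 0, 0, 0, 0.35],
  ],
)

```text
time: 18.8
tool_pos: [0.4403, -0.1587, 0.2605]
tcp_rot: [-2.34, -1.889, -0.232]
wrist_force: [-0.3, 0.2, -0.4]
width: 0.349
grip_force: 0.0
```

```bash
python3 -c "
from h import *
s,p,r=axes();W=read_camera('wrist');a=cv2.cvtColor(W['color'],cv2.COLOR_RGB2BGR)[40:290,240:400]
e=np.array([.4638,-.0468,.09]);print('edge proj',wproj(W,p,r,[e+[-.0323,.0069,0],e+[.0323,-.0069,0],e+[0,0,.05]]))
S=chk('s4.png');b=cv2.imread('pics/s4.png')[175:260,235:355]
c=np.zeros((500,800,3),np.uint8);c[:,:320]=cv2.resize(a,None,fx=2,fy=2,interpolation=cv2.INTER_CUBIC);c[:340,320:800]=cv2.resize(b,None,fx=4,fy=4,interpolation=cv2.INTER_CUBIC)
cv2.imwrite('pics/c5.png',c)"
```

```text
edge proj [[282.5013779  122.80264505]
 [357.33622722 122.74552159]
 [319.82793193 108.25454884]]
t 18.85 green n,x,y 399 380.53 199.5 363 399 189 209 tcp behind edge -0.1162
```

View pics/c5.png

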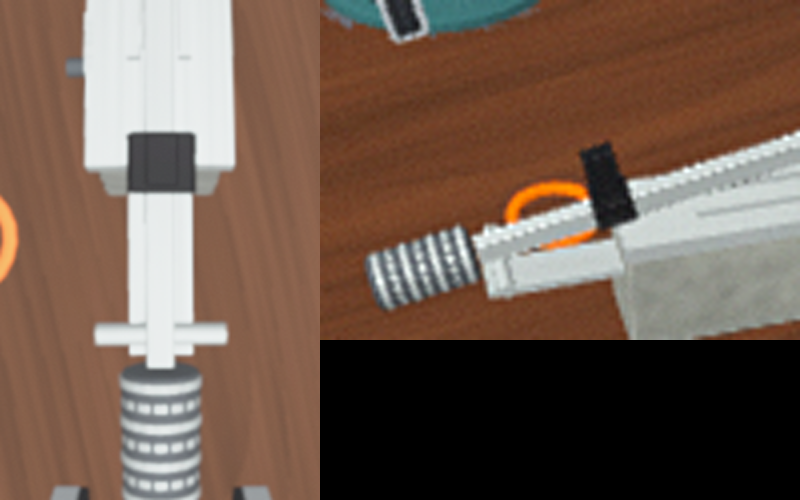

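The picture shows the clip astride the shaft, spanning rows 132–190 with the deck's edge at row 166, and the brush resting on the stop bar. The gripper is clear of both.

```bash
python3 -c "
from workcell import workorder
print(workorder.finish_job())"
```

```text
the job is handed in; nothing more can be done
None
```

The brush was pushed 4 mm at a time until it tipped by itself onto the stop bar. The clip now sits astride the shaft over the rack's edge, centred to within about 2 mm. I handed the job in at about 19 s on the robot's clock, and the hand-in returned no verdict.

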